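Take two stacked repair jobs apart into their holders

ROBOT

A 6-joint arm with a two-finger parallel gripper is mounted at the origin on the work surface. World frame = base frame: x ahead of the robot, y to its left, z up, the work surface at z = 0. Lengths are in m, angles in rad, forces in N, time in s.
With the tool pointing down it reaches from about 0.3 to 0.75 m from the base axis. Payload 8.5 kg.
Tool frame: the origin (TCP) lies at the very end of the fingers, on their centre line; the grasp point (between the pads) lies 19 mm behind it (manip.grip_depth is the distance from the TCP to the grasp point, in m); z points along the fingers, y is the line along which they close (so a half turn about z gives the same grasp; the last joint's range is limited). The gripper opens to 85 mm and grips with 20 to 120 N. Pads are 22 mm wide; open, the fingers measure 114 mm over their backs; the gripper's body (76 mm by 85 mm) begins 54 mm behind the grasp point. The pads swing forward as they close: fully open they stand 13 mm farther back than shut.
Start: joints at [-0.215, 0.381, 1.297, -0, 1.464, -0.215], TCP at [0.55, 0, 0.231] pointing down, gripper open.
Joint ranges: [-3.11, 3.11], [-0.89, 2.33], [0.22, 2.48], [-1.42, 4.56], [0.17, 2.85], [-2.88, 2.88]. Speed limits (rad/s): [2.39, 2.39, 3.14, 3.14, 3.14, 3.14].

INTERFACE

Orientations are given as a rotation vector (axis times angle).
In Python, from rig import manip gives the robot as it stands.
- The arm moves only by the tool apply_moves, never from a script. Its argument "commands" is one flat list of numbers, 7 for each row, row after row: the shift along the tool's x, y, z normalised to -1 to 1, where 1 is 120 mm, then the turn, a rotation vector about the tool's x, y, z normalised to -1 to 1, where 1 is pi rad, then the opening, from 0 (shut) to 1 (fully open). A call has exactly 8 rows; each row is the pose to reach, as a shift and turn from the pose commanded when the call began, along the tool's axes at that moment, turning the shorter way round; what a row does not reach only later rows make up. A row lasts 1/12 s, in which the tool goes at most 41.7 mm and 7.16 degrees, less where a joint would pass 70% of its speed; a pose out of reach is approached as far as the arm can. A call with a number of a shift or a turn outside -1 to 1 is refused whole. A call with a gripper value outside its range is refused whole. The fingers move at their own pace and stop on an object; "squeeze" is the grip in N (left out, the last holds). Time passes only in rows, so rows that repeat a pose let the fingers close, or fill a call up. It gives the time, the measured TCP pose, the force, the opening and the grip force at its end, in the units of the state.
- manip.get_state(): the state, without advancing time (a new reading comes with each control period).
- manip.get_image(name): name is "scene" or "side" or "wrist"; returns a dict with "image" (420x560x3 uint8, red, green, blue), "K" (3x3 intrinsics, pixels), "distortion" ([k1, k2, p1, p2, k3] as OpenCV has them; the pictures are not rectified), "rvec" (rotation vector, rad) and "tvec" (3), from world to camera coordinates, as OpenCV has them; the wrist camera has in their place "T_tool_cam" (4x4, takes a point from camera to tool coordinates, whose origin is the TCP and whose axes are the flange's). Camera axes: x right, y down, z forward; pixel columns grow to the right and rows downward; lengths in m; the calibration is good to about 2 mm. A picture is of the moment at which its call begins: read the wrist's pose just before it. There is no depth.
- manip.close_job(): hands the job in; it is judged then, once.
Trained networks look in a picture, given as the dict that the camera call returned (one of the last four; its "shot" number tells which), for a name from the list of things; names that differ only in an ending like _2 or _b are one class to them, and where a whole thing is asked for, a point or a joint stands for the part that bears it (a point fixed in the world has none). Each returns a list of dicts, best first, with "score" (0 to 1); they miss things now and then, are a little off and sometimes report something else, mostly with a low value. They report only what shows in the picture. A call takes as long as a camera call. They do not tell look-alikes from the thing itself.
- manip.silhouettes(picture, target): "region" (420x560 bool, what is visible of it).
- manip.spot_point(picture, target): "point" ([x, y, z] in m, in world coordinates, good to about 4 mm: a listed point, or the origin of a listed thing).
The state is a dict: "t": time; "q": joint angles; "qd": joint speeds; "tau": joint torques, N m; "tcp_pos": TCP position; "orientation": TCP orientation; "wrist_force": force on the tool from outside, world axes, zero at the start; "torque": the same for the moment, N m; "width": finger opening in m; "grip_force": force on a finger pad.
Only numpy, scipy, OpenCV 4.12 (cv2) and the standard library are available. Lean on these libraries where they do the work, as an engineer would, in place of code of your own. Each camera call takes 0.05 s, during which the arm holds its last target. There are 200 camera calls.

TASK

Two phones lie on the repair mat with parts stacked on them. Take the stacks apart from the top, one piece at a time, never carrying off a phone or the battery with something still lying on it, and lay each piece right way up, flat, centred and lined up in its own place: the phones, the battery and the main board each between the end jaws of the holder made to its length (the longest piece in the longest holder, and so on down), and the camera module in the middle of the round rubber pad.

Things in the scene. Friction and masses are not known exactly. Their poses are not given: they have to be found in the camera images.
- large_phone: Larger phone lying face up on the mat, aluminium frame with black screen, 154 (x) x 62 (y) x 12 mm (z), about 0.19 kg. Origin: centre of its underside; x along its length, z up. One or two parts lie on it. It lies on the mat, whose top is at z = 2 mm.
- compact_phone: Smaller phone, same look, 122 (x) x 54 (y) x 12 mm (z), about 0.14 kg. Origin: centre of its underside; x along its length. One or two parts lie on it.
- battery: Silvery-grey flat rigid phone battery with a pale label and a copper strip across one end, 92 (x) x 46 (y) x 8 mm (z), about 50 g. Origin: centre of its underside; x along its length. It starts on one of the phones, with the camera module on top of it.
- board: Phone main board, dark green with steel shield cans and a brass connector, a rigid block 60 (x) x 36 (y) x 8 mm (z), about 35 g. Origin: centre of its underside; x along its length. It starts on the phone that the battery is not on.
- camera: Camera module, square black block 30 x 30 x 10 mm with two round lenses that stand 3 mm above its top, about 20 g. Origin: centre of its underside. It starts on top of the battery.
- large_holder: Fixed holder for the larger phone: grey plastic strip 190 (x) x 50 mm (y), top 4 mm above its underside, a steel jaw across each end, 8 mm thick, top 12 mm above the underside. 174 mm clear between the jaws; long sides open. Origin: centre of the underside; x along the strip. Empty at the start. The longest holder. It lies on the mat, whose top is at z = 2 mm.
- compact_holder: Fixed holder for the smaller phone: grey plastic strip 158 (x) x 44 mm (y), top 4 mm above its underside, a steel jaw across each end, 8 mm thick, top 12 mm above the underside. 142 mm clear between the jaws; long sides open. Origin: centre of the underside; x along the strip. Empty at the start. The second longest holder.
- battery_holder: Fixed holder for the battery: grey plastic strip 126 (x) x 38 mm (y), top 4 mm above its underside, a steel jaw across each end, 8 mm thick, top 12 mm above the underside. 110 mm clear between the jaws; long sides open. Origin: centre of the underside; x along the strip. Empty at the start. The third longest holder.
- board_holder: Fixed holder for the main board: grey plastic strip 94 (x) x 28 mm (y), top 4 mm above its underside, a steel jaw across each end, 8 mm thick, top 12 mm above the underside. 78 mm clear between the jaws; long sides open. Origin: centre of the underside; x along the strip. Empty at the start. The shortest holder.
- camera_pad: Fixed round black rubber pad with a thin aluminium rim round its foot, 64 mm across, flat top 6 mm above its underside: the place for the camera module. Origin: centre of its underside. (A bare aluminium tin of 48 mm diameter and 22 mm height, standing near by, is not it.) It lies on the mat, whose top is at z = 2 mm.
Not all that is in view belongs to the job. What is shaped like the battery but pink, red or turquoise is not meant.

How it is judged:
At the end, for the whole second after the job is handed in: Phones, battery and board each lie flat (3 mm, 0.1 rad) on the base of their own holder, centre within 12 mm, length within 0.2 rad of the holder's, either way round; the camera module stands flat on the pad (3 mm), within 14 mm of its centre; all at rest and released (horizontal distance between large_phone and large_holder below 0.012 m and z of large_phone in the frame of large_holder between 0.001 and 0.007 m and angle between each of large_phone, compact_phone, battery, board, camera's own z axis and vertical below 0.1 rad and linear speed of each of large_phone, compact_phone, battery, board, camera below 0.02 m/s and contact force between the fingers and large_phone below 0.1 N and angle between the x axis of large_phone and the x axis of large_holder, either way round below 0.2 rad and horizontal distance between compact_phone and compact_holder below 0.012 m and z of compact_phone in the frame of compact_holder between 0.001 and 0.007 m and contact force between the fingers and compact_phone below 0.1 N and angle between the x axis of compact_phone and the x axis of compact_holder, either way round below 0.2 rad and horizontal distance between battery and battery_holder below 0.012 m and z of battery in the frame of battery_holder between 0.001 and 0.007 m and contact force between the fingers and battery below 0.1 N and angle between the x axis of battery and the x axis of battery_holder, either way round below 0.2 rad and horizontal distance between board and board_holder below 0.012 m and z of board in the frame of board_holder between 0.001 and 0.007 m and contact force between the fingers and board below 0.1 N and angle between the x axis of board and the x axis of board_holder, either way round below 0.2 rad and horizontal distance between camera and camera_pad below 0.014 m and z of camera in the frame of camera_pad between 0.003 and 0.009 m and contact force between the fingers and camera below 0.1 N); the robot touches nothing.
It fails at once if the large phone is carried or dragged more than 30 mm from its starting spot with the battery still lying on it (distance of large_phone from where it was at the start of the episode above 0.03 m and horizontal distance between battery and large_phone below 0.05 m and z of battery in the frame of large_phone between 0.01 and 0.014 m).
It fails at once if the large phone is carried or dragged more than 30 mm from its starting spot with the board still lying on it (distance of large_phone from where it was at the start of the episode above 0.03 m and horizontal distance between board and large_phone below 0.05 m and z of board in the frame of large_phone between 0.01 and 0.014 m).
It fails at once if the compact phone is carried or dragged more than 30 mm from its starting spot with the battery still lying on it (distance of compact_phone from where it was at the start of the episode above 0.03 m and horizontal distance between battery and compact_phone below 0.05 m and z of battery in the frame of compact_phone between 0.01 and 0.014 m).
It fails at once if the compact phone is carried or dragged more than 30 mm from its starting spot with the board still lying on it (distance of compact_phone from where it was at the start of the episode above 0.03 m and horizontal distance between board and compact_phone below 0.05 m and z of board in the frame of compact_phone between 0.01 and 0.014 m).
It fails at once if the battery is carried or dragged more than 30 mm from its starting spot with the camera still lying on it (distance of battery from where it was at the start of the episode above 0.03 m and horizontal distance between camera and battery below 0.05 m and z of camera in the frame of battery between 0.006 and 0.01 m).
It also fails if it takes over 120 s, if anything falls off the work surface, if the arm or the gripper's body presses on something with over 40 N, if the wrist force passes 120 N, or if a joint passes its speed limit or range.

## Working session

There is one attempt and no reset: what is moved stays moved. The work goes in short steps, Python scripts to look and compute and a tool call to move; the robot and the scene stay as the last step left them, time stands still between calls to the robot, and variables do not carry over. Pictures are saved under pics/ and viewed, at most 14 in all, crops included, and the job is handed in when it is done.

Besides the shell and the picture viewer there is one more tool, called after "Call:" by a JSON object that holds its "method" and its "body". apply_moves: Moves the arm, as the interface text tells. Scaled input: -1 to 1 covers 120 mm each way for a shift and pi rad each way for a turn. Its arguments: {"type":"object","properties":{"commands":{"type":"array","items":{"type":"number","minimum":-1,"maximum":1}},"squeeze":{"type":"number"}},"required":["commands"]}

```bash
mkdir -p pics; ls; cat > h.py <<'E'
import numpy as np, cv2, json
from scipy.spatial.transform import Rotation as R
from rig import manip
NAMES="large_phone compact_phone battery board camera large_holder compact_holder battery_holder board_holder camera_pad".split()
def cam(p, st=None):
    "world->camera R,t"
    if "rvec" in p:
        return cv2.Rodrigues(np.array(p["rvec"],float))[0], np.array(p["tvec"],float).ravel()
    T=np.eye(4); T[:3,:3]=R.from_rotvec(st["orientation"]).as_matrix(); T[:3,3]=st["tcp_pos"]
    M=np.linalg.inv(T@np.array(p["T_tool_cam"])); return M[:3,:3],M[:3,3]
def ray(p,uv,st=None):
    Rm,t=cam(p,st)
    n=cv2.undistortPoints(np.array(uv,float).reshape(-1,1,2),np.array(p["K"]),np.array(p["distortion"]))[:,0]
    d=np.c_[n,np.ones(len(n))]@Rm
    return -Rm.T@t, d
def onplane(p,uv,z,st=None):
    o,d=ray(p,uv,st); return o+d*((z-o[2])/d[:,2])[:,None]
def save(p,f): cv2.imwrite("pics/"+f,cv2.cvtColor(p["image"],cv2.COLOR_RGB2BGR))
E
python3 - <<'E'
from h import *
st=manip.get_state(); print(st)
for n in ("scene","side","wrist"):
    st=manip.get_state(); p=manip.get_image(n); save(p,n+"0.png")
    for t in NAMES:
        for r in manip.spot_point(p,t)[:3]: print(n,t,np.round(r["point"],3),round(r["score"],2))
E
```

```text
pics
{'t': 0.0, 'q': array([-2.15302274e-01,  3.81205748e-01,  1.29827201e+00, -8.35189823e-06,
        1.46359516e+00, -2.15292380e-01]), 'qd': array([-0.00048228, -0.00064859, -0.00057495, -0.0004404 ,  0.00058659,
        0.00014716]), 'tau': array([-1.00240642e-03, -4.48466885e+01, -2.31285810e+01, -2.87182611e-04,
        4.73836102e-03,  1.77242771e-05]), 'tcp_pos': array([5.49703834e-01, 5.89944235e-05, 2.30702749e-01]), 'orientation': array([-2.22057328e+00, -2.22055331e+00,  1.26542751e-03]), 'wrist_force': array([ 0.24480001, -0.75251791, -0.50754967]), 'torque': array([-0.04576115,  0.08006   , -0.04961004]), 'grip_force': 0.0, 'width': 0.08544274575141611}
scene large_phone [ 0.534  0.076 -0.001] 0.62
scene large_phone [ 0.6   -0.364  0.004] 0.42
scene compact_phone [ 0.559 -0.216  0.002] 0.78
scene battery [0.37  0.051 0.004] 0.86
scene battery [0.372 0.234 0.003] 0.85
scene battery [0.534 0.082 0.013] 0.71
scene board [ 0.566 -0.214  0.015] 0.66
scene camera [0.537 0.076 0.019] 0.54
scene camera [0.53  0.073 0.001] 0.46
scene large_holder [ 0.553 -0.069  0.005] 0.61
sce
[... 463 characters left out ...]
233 0.001] 0.74
side board [ 0.563 -0.211  0.014] 0.87
side camera [0.537 0.075 0.022] 0.57
side large_holder [ 0.554 -0.067  0.004] 0.61
side compact_holder [0.542 0.226 0.003] 0.94
side compact_holder [ 0.555 -0.066  0.   ] 0.26
side battery_holder [0.446 0.373 0.005] 0.8
side board_holder [ 0.599 -0.362  0.003] 0.85
side board_holder [ 0.554 -0.065  0.004] 0.64
side camera_pad [0.586 0.367 0.001] 0.78
wrist compact_phone [ 0.558 -0.215  0.005] 0.64
wrist battery [ 0.367 -0.093  0.002] 0.97
wrist battery [0.373 0.056 0.002] 0.92
wrist battery [0.532 0.076 0.011] 0.76
wrist board [ 0.565 -0.212  0.015] 0.93
wrist camera [0.539 0.074 0.022] 0.82
wrist large_holder [ 0.553 -0.065  0.001] 0.93
```

View pics/scene0.png

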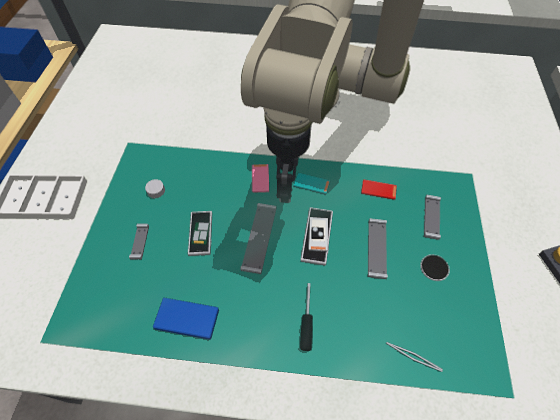

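View pics/side0.png

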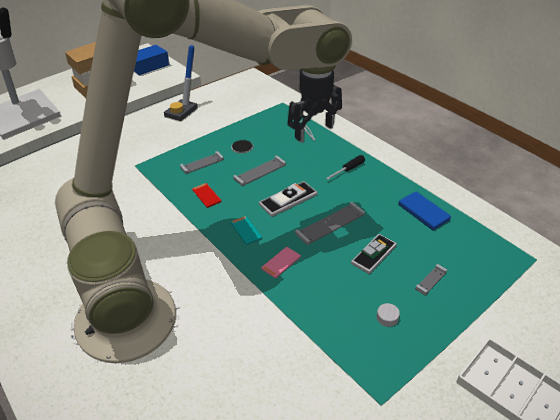

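View pics/wrist0.png

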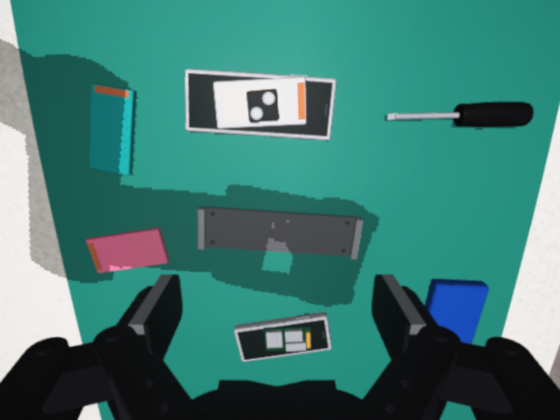

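The scene shows decoy batteries: pink (260,178), turquoise (310,184) and red (378,188). It also shows the tin (154,187), the screwdriver, tweezers and a blue box. The job battery (320,233) carries the camera module (318,233) and lies on the large phone (318,236). The board is on the compact phone (200,233). The holders are large (259,238), compact (377,248), battery (432,216) and board (139,241), and the pad is at (435,267). In the wrist view the white-label battery is at (258,103) and the camera at (262,105).

Next I'll fit each piece's box pose (including height) to the silhouettes from several views.

```bash
cat >> h.py <<'E'
from scipy.optimize import least_squares
DIM=dict(large_phone=(154,62,12),compact_phone=(122,54,12),battery=(92,46,8),board=(60,36,8),camera=(30,30,13),
 large_holder=(190,50,12),compact_holder=(158,44,12),battery_holder=(126,38,12),board_holder=(94,28,12),camera_pad=(64,64,6))
def body(n):
    a,b,c=np.array(DIM[n])/1000
    if n=="camera_pad":
        t=np.linspace(0,2*np.pi,40); q=np.c_[a/2*np.cos(t),a/2*np.sin(t)]
    elif n=="camera":
        q=np.array([[x,y] for x in(-a/2,a/2) for y in(-b/2,b/2)]); return np.r_[np.c_[q,0*q[:,0]],np.c_[q,0*q[:,0]+.01]]
    else: q=np.array([[x,y] for x in(-a/2,a/2) for y in(-b/2,b/2)])
    return np.r_[np.c_[q,0*q[:,0]],np.c_[q,0*q[:,0]+c]]
D=np.array([[np.cos(t),np.sin(t)] for t in np.linspace(0,2*np.pi,32,endpoint=False)])
def proj(p,X,st): 
    Rm,t=cam(p,st); return cv2.projectPoints(X,cv2.Rodrigues(Rm)[0],t,np.array(p["K"]),np.array(p["distortion"]))[0][:,0]
def fit(n,guess,views):
    "views: [(p,st)]; guess x,y,z,yaw -> pose, rms px, number of views"
    obs=[]
    for p,st in views:
        c=proj(p,np.array([guess[:3]]),st)[0]; best=None
        for r in manip.silhouettes(p,n):
            m=r["region"].astype(np.uint8); k,lab,s,ce=cv2.connectedComponentsWithStats(m)
            if k<2: continue
            i=1+np.argmax(s[1:,4]); d=np.hypot(*(ce[i]-c))
            if d<25 and (best is None or d<best[0]): best=(d,np.argwhere(lab==i)[:,::-1])
        if best: obs.append((p,st,(best[1]@D.T).max(0)))
    B=body(n)
    def f(v):
        X=B@R.from_euler("z",v[3]).as_matrix().T+v[:3]
        return np.concatenate([(proj(p,X,st)@D.T).max(0)-h-.4 for p,st,h in obs]+[[0.01]])
    if not obs: return None
    rs=[least_squares(f,[*guess[:3],guess[3]+dy],loss="soft_l1",x_scale=[.01,.01,.01,.1]) for dy in (0,.4,-.4)]
    r=min(rs,key=lambda r:r.cost); return r.x,np.sqrt(np.mean(r.fun**2)),len(obs)
E
python3 - <<'E'
from h import *
G=dict(large_phone=(.532,.078,.002),compact_phone=(.558,-.215,.002),battery=(.533,.078,.014),board=(.565,-.212,.014),camera=(.538,.075,.022),
large_holder=(.554,-.067,.002),compact_holder=(.544,.227,.002),battery_holder=(.444,.373,.002),board_holder=(.599,-.363,.002),camera_pad=(.588,.365,.002))
st=manip.get_state(); V=[(manip.get_image(n),st) for n in("scene","side","wrist")]
out={}
for n,g in G.items():
    v=V if n in("large_phone","compact_phone","battery","board","camera","large_holder") else V[:2]
    r=fit(n,[*g,0],v)
    if r: print(n,np.round(r[0],4),round(r[1],2),r[2]); out[n]=list(r[0])
json.dump(out,open("poses.json","w"))
p=V[2][0]; cv2.imwrite("pics/crop0.png",cv2.resize(cv2.cvtColor(p["image"][50:160,160:360],cv2.COLOR_RGB2BGR),None,fx=3,fy=3))
E
```

```text
large_phone [ 5.324e-01  7.700e-02  2.000e-04 -6.560e-02] 1.06 3
compact_phone [ 0.5584 -0.2149  0.0019  0.1717] 1.0 3
battery [0.5342 0.0789 0.0141 0.0454] 1.0 3
board [ 0.5641 -0.2108  0.0105  0.043 ] 1.34 3
camera [0.5363 0.0763 0.017  0.0835] 1.44 2
large_holder [ 5.531e-01 -6.680e-02  4.000e-04 -6.840e-02] 0.75 3
compact_holder [ 0.5496  0.229   0.0028 -0.0143] 0.76 2
battery_holder [ 0.4428  0.3732 -0.0012 -0.0756] 1.27 2
board_holder [ 0.6069 -0.3561 -0.0091  0.1232] 0.37 1
camera_pad [ 5.842e-01  3.678e-01  1.000e-04 -9.887e-01] 0.8 2
```

View pics/crop0.png

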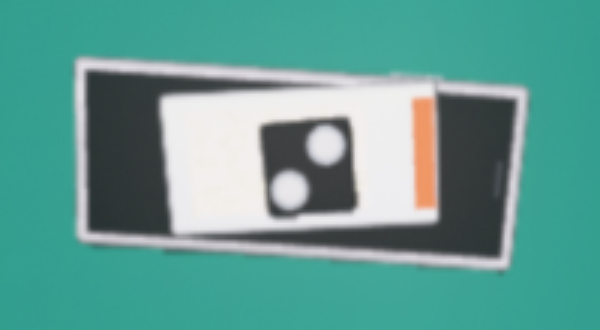

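The crop confirms the target: a white-label battery with a copper strip at crop (425,155) and the two-lens camera at crop (310,167). The measured heights roughly match the text (phone about 1, battery 14, camera about 17–22 mm). First I'll hover over the camera.

Call:
{"method": "apply_moves", "body": {"commands": [0.633,-0.108,0.8,0,0,0.31,1,0.633,-0.108,0.8,0,0,0.31,1,0.633,-0.108,0.8,0,0,0.31,1,0.633,-0.108,0.8,0,0,0.31,1,0.633,-0.108,0.8,0,0,0.31,1,0.633,-0.108,0.8,0,0,0.31,1,0.633,-0.108,0.8,0,0,0.31,1,0.633,-0.108,0.8,0,0,0.31,1], "squeeze": 30}}

```text
t: 3.77
tcp_pos: [0.5371, 0.076, 0.1353]
orientation: [-3.006, -0.914, 0.0]
wrist_force: [-0.4, -0.5, 0.1]
width: 0.0852
grip_force: 0.0
```

Call:
{"method": "apply_moves", "body": {"commands": [0,0,0,0,0,0.171,1,0,0,0,0,0,0.171,1,0,0,0,0,0,0.171,1,0,0,0,0,0,0.171,1,0,0,0,0,0,0.171,1,0,0,0,0,0,0.171,1,0,0,0,0,0,0.171,1,0,0,0,0,0,0.171,1]}}

```text
t: 4.43
tcp_pos: [0.537, 0.0759, 0.1353]
orientation: [-3.14, -0.096, 0.0]
wrist_force: [-0.3, 0.1, 0.1]
width: 0.0856
grip_force: 0.0
```

```bash
cat >> h.py <<'E'
def plan(x,y,z,yaw):
    "shift (in 120 mm) and turn about tool z (in pi) from here to a pose with the tool down, tool x at yaw"
    st=manip.get_state(); Q=R.from_rotvec(st["orientation"])
    T=R.from_euler("z",yaw)*R.from_rotvec([np.pi,0,0])
    s=Q.inv().apply(np.array([x,y,z])-st["tcp_pos"])/.12; r=(Q.inv()*T).as_rotvec()/np.pi
    print("t %.1f"%st["t"],"tcp",np.round(st["tcp_pos"],4),"shift",np.round(s,3),"turn",np.round(r,3),"w %.1f F %.0f"%(st["width"]*1e3,st["grip_force"]),"q",np.round(st["q"],2))
E
python3 - <<'E'
from h import *
st=manip.get_state(); p=manip.get_image("wrist"); save(p,"wrist1.png")
P=json.load(open("poses.json"))
for n in ("camera","battery","large_phone"): print(n,fit(n,P[n],[(p,st)]), [np.round(r["point"],3) for r in manip.spot_point(p,n)[:2]])
plan(.537,.076,.024,.06)
E
```

```text
camera (array([0.53245155, 0.07633315, 0.00556298, 0.09433969]), np.float64(0.395284686370969), 1) [array([0.539, 0.072, 0.021])]
battery (array([0.53231513, 0.07908382, 0.00479783, 0.04797608]), np.float64(0.3247576524113155), 1) [array([0.368, 0.055, 0.   ])]
large_phone (array([ 0.53097347,  0.07683112, -0.00738922, -0.06334257]), np.float64(0.46700849069869643), 1) []
t 4.8 tcp [0.537  0.0759 0.1353] shift [-0.    -0.001  0.928] turn [ 0. -0. -0.] w 85.5 F 0 q [-0.08  0.46  1.47 -0.    1.21  1.43]
```

View pics/wrist1.png

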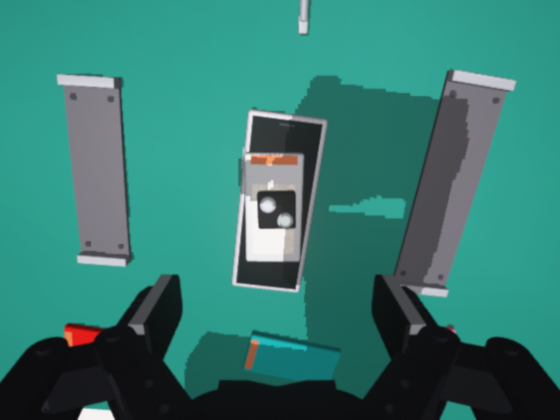

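The wrist view shows the camera module at (277,209), centred on the battery, with the holders to both sides. I'll descend, grip and lift.

Call:
{"method": "apply_moves", "body": {"commands": [0,0,0.5,0,0,0,0.7,0,0,0.75,0,0,0,0.7,0,0,0.92,0,0,0,0.7,0,0,0.92,0,0,0,0.7,0,0,0.92,0,0,0,0.2,0,0,0.92,0,0,0,0,0,0,0.92,0,0,0,0,0,0,0.92,0,0,0,0], "squeeze": 30}}

```text
t: 5.45
tcp_pos: [0.5383, 0.0759, 0.0271]
orientation: [3.14, 0.094, 0.007]
wrist_force: [0.2, -0.5, 7.8]
width: 0.029
grip_force: 30.3
```

Call:
{"method": "apply_moves", "body": {"commands": [0,0,0,0,0,0,0,0,0,0,0,0,0,0,0,0,0,0,0,0,0,0,0,-0.1,0,0,0,0,0,0,-0.3,0,0,0,0,0,0,-0.5,0,0,0,0,0,0,-0.5,0,0,0,0,0,0,-0.5,0,0,0,0]}}

```text
t: 6.12
tcp_pos: [0.5378, 0.076, 0.0869]
orientation: [3.14, 0.094, 0.007]
wrist_force: [0.0, -1.2, -0.5]
width: 0.0286
grip_force: 29.7
```

```bash
python3 - <<'E'
from h import *
plan(.585,.367,.06,0.06)
E
```

```text
t 6.1 tcp [0.5378 0.076  0.0869] shift [ 0.537 -2.398  0.225] turn [ 0.    -0.001 -0.   ] w 28.6 F 30 q [-0.08  0.52  1.53  0.    1.09  1.43]
```

Call:
{"method": "apply_moves", "body": {"commands": [0.09,-0.2,0,0,0,0,0,0.18,-0.5,0,0,0,0,0,0.18,-0.8,0,0,0,0,0,0.27,-1,0,0,0,0,0,0.27,-1,0,0,0,0,0,0.27,-1,0,0,0,0,0,0.27,-1,0,0,0,0,0,0.27,-1,0,0,0,0,0]}}

```text
t: 6.78
tcp_pos: [0.562, 0.1967, 0.0846]
orientation: [3.14, 0.092, -0.001]
wrist_force: [0.4, -0.8, 0.3]
width: 0.0286
grip_force: 29.8
```

Call:
{"method": "apply_moves", "body": {"commands": [0.09,-0.3,0,0,0,0,0,0.18,-0.6,0,0,0,0,0,0.25,-0.8,0,0,0,0,0,0.25,-0.9,0,0,0,0,0,0.25,-0.9,0,0,0,0,0,0.25,-0.9,0,0,0,0,0,0.25,-0.9,0,0,0,0,0,0.25,-0.9,0,0,0,0,0]}}

```text
t: 7.45
tcp_pos: [0.5858, 0.3056, 0.0851]
orientation: [3.14, 0.091, -0.001]
wrist_force: [-0.2, -0.1, -0.2]
width: 0.0285
grip_force: 29.8
```

```bash
python3 - <<'E'
from h import *
st=manip.get_state(); p=manip.get_image("wrist"); save(p,"wrist2.png")
P=json.load(open("poses.json"))
for n in ("camera_pad","battery_holder","compact_holder"): print(n,fit(n,P[n],[(p,st)]), [np.round(r["point"],3) for r in manip.spot_point(p,n)[:2]])
plan(.585,.367,.03,.06)
E
```

```text
camera_pad (array([ 0.58982447,  0.36321507,  0.00821359, -0.92945242]), np.float64(0.4115983292246698), 1) []
battery_holder None [array([0.441, 0.372, 0.002])]
compact_holder None [array([0.547, 0.228, 0.004])]
t 7.8 tcp [0.5857 0.3071 0.085 ] shift [ 0.023 -0.499  0.458] turn [-0. -0. -0.] w 28.5 F 30 q [ 0.3   0.7   1.17 -0.    1.28  1.82]
```

View pics/wrist2.png

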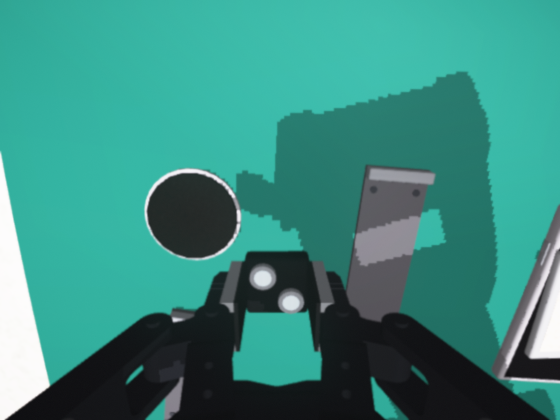

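Call:
{"method": "apply_moves", "body": {"commands": [0,-0.3,0,0,0,0,0,0,-0.49,0.1,0,0,0,0,0,-0.49,0.3,0,0,0,0,0,-0.49,0.45,0,0,0,0,0,-0.49,0.55,0,0,0,0,0,-0.49,0.59,0,0,0,0,0,-0.49,0.59,0,0,0,0,0,-0.49,0.59,0,0,0,0]}}

```text
t: 8.47
tcp_pos: [0.5826, 0.3659, 0.0148]
orientation: [-3.14, -0.093, -0.001]
wrist_force: [0.0, 0.6, -0.5]
width: 0.0287
grip_force: 29.8
```

```bash
python3 - <<'E'
from h import *
plan(.586,.366,.013,.06); print(manip.get_state()["wrist_force"])
E
```

```text
t 8.5 tcp [0.5826 0.3659 0.0148] shift [0.028 0.    0.015] turn [-0. -0. -0.] w 28.7 F 30 q [ 0.39  0.81  1.14 -0.    1.19  1.9 ]
[ 0.04666923  0.5835213  -0.53608294]
```

Call:
{"method": "apply_moves", "body": {"commands": [0.03,0,0,0,0,0,0,0.03,0,0.01,0,0,0,0,0.03,0,0.02,0,0,0,0,0.03,0,0.02,0,0,0,0.3,0.03,0,0.02,0,0,0,0.6,0.03,0,0.0,0,0,0,0.6,0.03,0,-0.3,0,0,0,0.6,0.03,0,-0.6,0,0,0,0.6]}}

```text
t: 9.13
tcp_pos: [0.5847, 0.3657, 0.085]
orientation: [3.138, 0.093, -0.008]
wrist_force: [0.8, -0.2, 0.7]
width: 0.0511
grip_force: 0.0
```

Call:
{"method": "apply_moves", "body": {"commands": [0,0.3,-0.2,0,0,0,1,0,0.6,-0.2,0,0,0,1,0,0.9,-0.2,0,0,0,1,0,1,-0.2,0,0,0,1,0,1,-0.2,0,0,0,1,0,1,-0.2,0,0,0,1,0,1,-0.2,0,0,0,1,0,1,-0.2,0,0,0,1]}}

```text
t: 9.8
tcp_pos: [0.5927, 0.2478, 0.1098]
orientation: [-3.14, -0.096, 0.0]
wrist_force: [-1.0, 0.9, -0.1]
width: 0.0855
grip_force: 0.0
```

```bash
python3 - <<'E'
from h import *
st=manip.get_state(); p=manip.get_image("wrist"); save(p,"wrist3.png")
P=json.load(open("poses.json"))
G=dict(camera=[.586,.366,.008,.06],camera_pad=P["camera_pad"],battery_holder=P["battery_holder"],compact_holder=P["compact_holder"])
for n,g in G.items(): print(n,fit(n,g,[(p,st)]), [np.round(r["point"],3) for r in manip.spot_point(p,n)[:2]])
plan(P["battery"][0],P["battery"][1],.08,P["battery"][3])
E
```

```text
camera (array([ 0.57769087,  0.37599329, -0.01289321,  0.04368798]), np.float64(0.6052627948993147), 1) [array([0.586, 0.361, 0.008])]
camera_pad (array([ 0.59088768,  0.35974259,  0.01191652, -1.0305641 ]), np.float64(0.404752647009392), 1) [array([ 0.586,  0.37 , -0.003])]
battery_holder None [array([ 0.587,  0.366, -0.   ])]
compact_holder (array([ 0.54997955,  0.22699576, -0.00099296, -0.01705814]), np.float64(0.27818276946738235), 1) [array([0.55, 0.23, 0.  ])]
t 10.2 tcp [0.5929 0.2465 0.1101] shift [-0.572  1.365  0.251] turn [-0.     0.     0.005] w 85.3 F 0 q [0.21 0.64 1.2  0.   1.3  1.72]
```

View pics/wrist3.png

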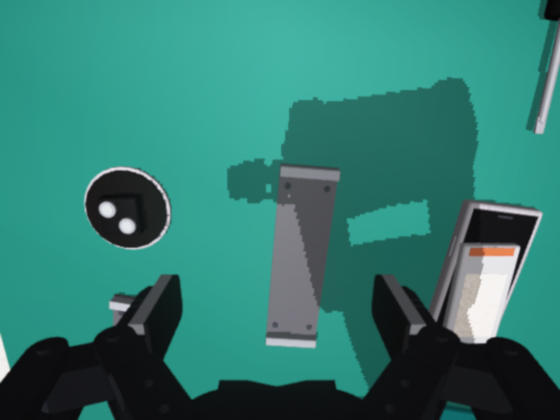

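The camera (122,212) stands centred on the pad (127,207), lenses up. Now the battery.

Call:
{"method": "apply_moves", "body": {"commands": [-0.13,0.3,0.06,0,0,0.005,1,-0.25,0.6,0.1,0,0,0.005,1,-0.38,0.9,0.15,0,0,0.005,1,-0.42,1,0.2,0,0,0.005,1,-0.42,1,0.2,0,0,0.005,1,-0.42,1,0.2,0,0,0.005,1,-0.42,1,0.2,0,0,0.005,1,-0.42,1,0.2,0,0,0.005,1]}}

```text
t: 10.92
tcp_pos: [0.5503, 0.1247, 0.0864]
orientation: [-3.141, -0.071, -0.002]
wrist_force: [0.6, 0.3, 0.3]
width: 0.0853
grip_force: 0.0
```

Call:
{"method": "apply_moves", "body": {"commands": [-0.08,0.2,0,0,0,0,1,-0.15,0.365,0,0,0,0,1,-0.15,0.365,0,0,0,0,1,-0.15,0.365,0,0,0,0,1,-0.15,0.365,0,0,0,0,1,-0.15,0.365,0,0,0,0,1,-0.15,0.365,0,0,0,0,1,-0.15,0.365,0,0,0,0,1]}}

```text
t: 11.58
tcp_pos: [0.5339, 0.0797, 0.0861]
orientation: [-3.141, -0.071, -0.0]
wrist_force: [-0.1, 0.1, 1.3]
width: 0.0854
grip_force: 0.0
```

```bash
python3 - <<'E'
from h import *
st=manip.get_state(); p=manip.get_image("wrist"); P=json.load(open("poses.json"))
q=manip.get_image("scene"); s=manip.get_image("side")
for n in("battery","large_phone"): print(fit(n,P[n],[(p,st)]),fit(n,P[n],[(p,st),(s,st),(q,st)]))
plan(.5335,.079,.018,.046)
E
```

```text
(array([0.53334697, 0.07914311, 0.00913964, 0.04916577]), np.float64(0.37343733212409846), 1) (array([0.5338868 , 0.0793777 , 0.01112879, 0.04897452]), np.float64(1.0782587403130863), 3)
None (array([ 0.53182706,  0.07835326,  0.00179706, -0.04948376]), np.float64(0.9173473946821286), 2)
t 12.1 tcp [0.5337 0.079  0.0861] shift [-0.002  0.     0.568] turn [-0.     0.    -0.001] w 85.2 F 0 q [-0.07  0.51  1.54  0.    1.09  1.45]
```

Aligned, so I'll descend, close and lift slightly.

Call:
{"method": "apply_moves", "body": {"commands": [0,0,0.3,0,0,0,1,0,0,0.5,0,0,0,1,0,0,0.57,0,0,0,1,0,0,0.57,0,0,0,0.7,0,0,0.57,0,0,0,0.4,0,0,0.57,0,0,0,0,0,0,0.57,0,0,0,0,0,0,0.57,0,0,0,0], "squeeze": 30}}

```text
t: 12.8
tcp_pos: [0.5346, 0.079, 0.0195]
orientation: [3.141, 0.069, 0.005]
wrist_force: [-0.8, -0.7, 5.8]
width: 0.043
grip_force: 29.6
```

```bash
python3 - <<'E'
from h import *
plan(.5335,.079,.018,.046); print(manip.get_state()["wrist_force"])
E
```

```text
t 12.8 tcp [0.5346 0.079  0.0195] shift [-0.01  -0.     0.013] turn [ 0.    -0.001 -0.001] w 43.0 F 30 q [-0.07  0.61  1.6   0.    0.92  1.45]
[-0.79814285 -0.65940473  5.80070944]
```

Call:
{"method": "apply_moves", "body": {"commands": [0,0,-0.05,0,0,0,0,0,0,-0.2,0,0,0,0,0,0,-0.4,0,0,0,0,0,0,-0.6,0,0,0,0,0,0,-0.6,0,0,0,0,-0.05,-0.2,-0.6,0,0,0,0,-0.1,-0.5,-0.6,0,0,0,0,-0.2,-0.8,-0.6,0,0,0,0]}}

```text
t: 13.47
tcp_pos: [0.5062, 0.1744, 0.0906]
orientation: [-3.141, -0.065, -0.004]
wrist_force: [0.1, -0.0, -0.0]
width: -0.0003
grip_force: 0.0
```

Call:
{"method": "apply_moves", "body": {"commands": [-0.1,-0.3,0,0,0,0,0,-0.2,-0.6,0,0,0,0,0,-0.25,-0.8,0,0,0,0,0,-0.25,-0.9,0,0,0,0,0,-0.25,-0.9,0,0,0,0,0,-0.25,-0.9,0,0,0,0,0,-0.25,-0.9,0,0,0,0,0,-0.25,-0.9,0,0,0,0,0]}}

```text
t: 14.13
tcp_pos: [0.4715, 0.2792, 0.0898]
orientation: [3.141, 0.066, 0.0]
wrist_force: [-0.3, -0.2, 0.2]
width: 0.0001
grip_force: 0.0
```

```bash
python3 - <<'E'
from h import *
st=manip.get_state(); p=manip.get_image("wrist"); save(p,"wrist4.png");P=json.load(open("poses.json"))
g=P["battery_holder"]; g[2]=.002
q=manip.get_image("scene"); s=manip.get_image("side")
print(fit("battery_holder",g,[(p,st)]),fit("battery_holder",g,[(s,st),(q,st)]))
plan(.443,.373,.04,-.075)
E
```

```text
(array([ 0.44121305,  0.37430109, -0.00408797, -0.11119733]), np.float64(0.8722874173063625), 1) (array([ 0.44032592,  0.37447543, -0.00086216, -0.09734113]), np.float64(0.8151565980459994), 2)
t 14.4 tcp [0.471  0.2801 0.0897] shift [-0.199 -0.783  0.414] turn [0.    0.    0.038] w -0.1 F 0 q [ 0.32  0.52  1.51 -0.    1.11  1.85]
```

View pics/wrist4.png

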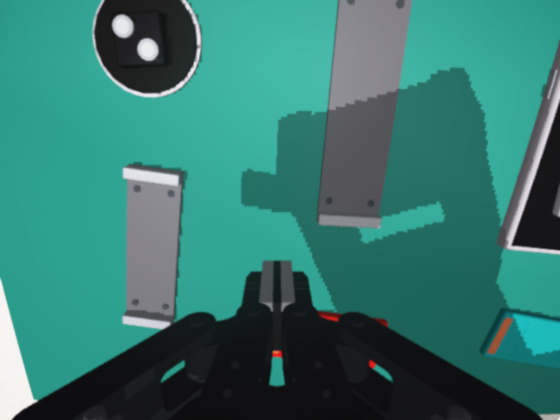

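The battery slipped out: the fingers are empty in this view (277,290). I'll see where it lies now.

```bash
python3 - <<'E'
from h import *
st=manip.get_state(); P=json.load(open("poses.json"))
q=manip.get_image("scene"); s=manip.get_image("side")
for n in ("battery","large_phone"):
    for im in(q,s): print(n,[(np.round(r["point"],3),round(r["score"],2)) for r in manip.spot_point(im,n)])
for n in ("battery","large_phone"): print(fit(n,P[n],[(s,st),(q,st)]))
a=q["image"][150:290,200:400]; b=s["image"][140:240,220:360]
cv2.imwrite("pics/c5.png",cv2.cvtColor(np.hstack([cv2.resize(a,(400,280)),cv2.resize(b,(392,280))]),cv2.COLOR_RGB2BGR))
plan(.5335,.079,.08,.046)
E
```

```text
battery [(array([0.535, 0.067, 0.013]), 0.84), (array([ 0.368, -0.093,  0.002]), 0.84), (array([0.37 , 0.234, 0.005]), 0.72), (array([0.369, 0.052, 0.001]), 0.71)]
battery [(array([0.529, 0.065, 0.013]), 0.82), (array([ 0.366, -0.091,  0.002]), 0.81), (array([0.372, 0.053, 0.005]), 0.65)]
large_phone [(array([ 0.531,  0.074, -0.   ]), 0.81)]
large_phone [(array([0.528, 0.078, 0.002]), 0.81)]
(array([0.53194986, 0.06556059, 0.0141272 , 0.0740022 ]), np.float64(0.8775484009408437), 2)
(array([ 0.80125353,  0.47273633, -0.40713497,  0.09425807]), np.float64(2.3251066281116763), 1)
t 14.9 tcp [0.4708 0.2805 0.0897] shift [0.448 1.701 0.081] turn [ 0.     0.    -0.001] w 0.0 F 0 q [ 0.32  0.52  1.51 -0.    1.11  1.85]
```

View pics/c5.png

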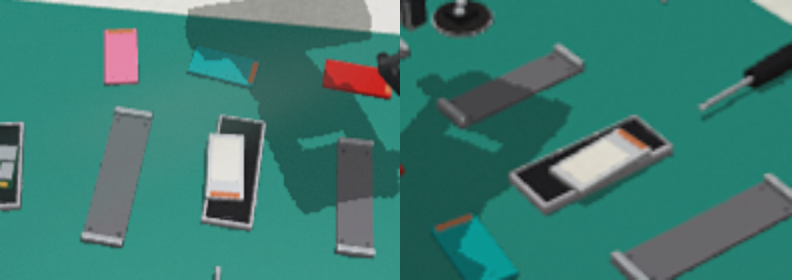

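The battery still lies flat on the large phone at about (0.532, 0.066), slid 13 mm towards −y. The grip was too shallow, so I'll retry deeper.

Call:
{"method": "apply_moves", "body": {"commands": [0.07,0.3,0.05,0,0,0,1,0.14,0.6,0.1,0,0,0,1,0.2,0.85,0.16,0,0,0,1,0.22,0.91,0.16,0,0,0,1,0.22,0.91,0.16,0,0,0,1,0.22,0.91,0.16,0,0,0,1,0.22,0.91,0.16,0,0,0,1,0.22,0.91,0.16,0,0,0,1]}}

```text
t: 15.6
tcp_pos: [0.5017, 0.1738, 0.0708]
orientation: [-3.141, -0.072, -0.001]
wrist_force: [0.2, 0.8, 0.5]
width: 0.0856
grip_force: 0.0
```

Call:
{"method": "apply_moves", "body": {"commands": [0.07,0.3,0,0,0,-0.009,1,0.14,0.6,0,0,0,-0.009,1,0.2,0.85,0,0,0,-0.009,1,0.214,0.9,0,0,0,-0.009,1,0.214,0.9,0,0,0,-0.009,1,0.214,0.9,0,0,0,-0.009,1,0.214,0.9,0,0,0,-0.009,1,0.214,0.9,0,0,0,-0.009,1]}}

```text
t: 16.27
tcp_pos: [0.532, 0.0673, 0.0706]
orientation: [-3.139, -0.117, 0.0]
wrist_force: [0.2, 0.2, -0.4]
width: 0.0853
grip_force: 0.0
```

```bash
python3 - <<'E'
from h import *
st=manip.get_state(); p=manip.get_image("wrist")
g=[.532,.0656,.014,.074]; r=fit("battery",g,[(p,st)]); print(r); f=r[0]
# slide the single-view answer along its ray to z=14 mm
o=R.from_rotvec(st["orientation"]).apply(np.array(p["T_tool_cam"])[:3,3])+st["tcp_pos"]
print(o+(f[:3]-o)*(.014-o[2])/(f[2]-o[2]))
plan(.532,.0656,.0155,.074)
E
```

```text
(array([0.53253959, 0.06477829, 0.0088116 , 0.03645632]), np.float64(0.46999482149595767), 1)
[0.53460841 0.06500559 0.014     ]
t 16.4 tcp [0.5321 0.0669 0.0706] shift [-0.002  0.011  0.459] turn [-0.  0. -0.] w 85.5 F 0 q [-0.1   0.53  1.57  0.    1.04  1.4 ]
```

Call:
{"method": "apply_moves", "body": {"commands": [0.01,0.013,0.2,0,0,0.006,0.8,0.01,0.013,0.38,0,0,0.006,0.8,0.01,0.013,0.46,0,0,0.006,0.8,0.01,0.013,0.46,0,0,0.006,0.8,0.01,0.013,0.46,0,0,0.006,0.8,0.01,0.013,0.46,0,0,0.006,0.8,0.01,0.013,0.46,0,0,0.006,0.8,0.01,0.013,0.46,0,0,0.006,0.8]}}

```text
t: 17.03
tcp_pos: [0.5342, 0.0643, 0.0162]
orientation: [3.14, 0.084, 0.003]
wrist_force: [0.8, -0.1, -0.0]
width: 0.0682
grip_force: 0.0
```

Call:
{"method": "apply_moves", "body": {"commands": [0,0,0,0,0,0,0.6,0,0,0,0,0,0,0.5,0,0,0,0,0,0,0.4,0,0,0,0,0,0,0.2,0,0,0,0,0,0,0,0,0,0,0,0,0,0,0,0,0,0,0,0,0,0,0,0,0,0,0,0], "squeeze": 30}}

```text
t: 17.7
tcp_pos: [0.5339, 0.0643, 0.016]
orientation: [3.14, 0.084, 0.001]
wrist_force: [-1.7, -0.4, 5.2]
width: 0.0448
grip_force: 30.2
```

Call:
{"method": "apply_moves", "body": {"commands": [0,0,-0.03,0,0,0,0,0,0,-0.1,0,0,0,0,0,0,-0.2,0,0,0,0,0,0,-0.3,0,0,0,0,0,0,-0.45,0,0,0,0,0,0,-0.6,0,0,0,0,0,0,-0.6,0,0,0,0,0,0,-0.6,0,0,0,0]}}

```text
t: 18.37
tcp_pos: [0.534, 0.0643, 0.0882]
orientation: [3.14, 0.084, 0.003]
wrist_force: [0.4, -1.0, -1.0]
width: 0.0445
grip_force: 30.9
```

```bash
python3 - <<'E'
from h import *
plan(.441,.3745,.088,-.1)
E
```

```text
t 18.4 tcp [0.534  0.0643 0.0882] shift [-6.360e-01 -2.623e+00 -1.000e-03] turn [ 0.    -0.001  0.049] w 44.5 F 31 q [-0.1   0.51  1.54 -0.    1.09  1.42]
```

Held (44.5 mm). I'll carry it in three gentle calls, turning in the last.

Call:
{"method": "apply_moves", "body": {"commands": [-0.05,-0.2,0,0,0,0,0,-0.11,-0.45,0,0,0,0,0,-0.17,-0.7,0,0,0,0,0,-0.21,-0.87,0,0,0,0,0,-0.21,-0.87,0,0,0,0,0,-0.21,-0.87,0,0,0,0,0,-0.21,-0.87,0,0,0,0,0,-0.21,-0.87,0,0,0,0,0]}}

```text
t: 19.03
tcp_pos: [0.5032, 0.1664, 0.0869]
orientation: [3.14, 0.082, -0.001]
wrist_force: [-0.8, 0.4, -0.3]
width: 0.0447
grip_force: 30.9
```

Call:
{"method": "apply_moves", "body": {"commands": [-0.05,-0.2,0,0,0,0,0,-0.11,-0.45,0,0,0,0,0,-0.17,-0.7,0,0,0,0,0,-0.21,-0.87,0,0,0,0,0,-0.21,-0.87,0,0,0,0,0,-0.21,-0.87,0,0,0,0,0,-0.21,-0.87,0,0,0,0,0,-0.21,-0.87,0,0,0,0,0]}}

```text
t: 19.7
tcp_pos: [0.4728, 0.2689, 0.0872]
orientation: [3.14, 0.081, -0.0]
wrist_force: [-0.3, -0.2, -0.8]
width: 0.0446
grip_force: 31.0
```

Call:
{"method": "apply_moves", "body": {"commands": [-0.05,-0.2,0,0,0,0.02,0,-0.11,-0.45,0,0,0,0.049,0,-0.17,-0.7,0,0,0,0.049,0,-0.21,-0.87,0,0,0,0.049,0,-0.21,-0.87,0,0,0,0.049,0,-0.21,-0.87,0,0,0,0.049,0,-0.21,-0.87,0,0,0,0.049,0,-0.21,-0.87,0,0,0,0.049,0]}}

```text
t: 20.37
tcp_pos: [0.4421, 0.3718, 0.0873]
orientation: [3.137, -0.161, -0.0]
wrist_force: [0.6, -0.2, -0.8]
width: 0.0447
grip_force: 31.0
```

```bash
python3 - <<'E'
from h import *
st=manip.get_state(); p=manip.get_image("wrist"); P=json.load(open("poses.json"))
save(p,"wrist6.png")
for n,g in(("battery",[*st["tcp_pos"][:2],st["tcp_pos"][2]-.002,-.1]),("battery_holder",[.441,.3745,.002,-.1])): print(n,fit(n,g,[(p,st)]))
plan(.441,.3745,.010,-.1)
E
```

```text
battery (array([ 0.44041681,  0.3724052 ,  0.08000231, -0.10690349]), np.float64(0.6116302439549882), 1)
battery_holder None
t 20.5 tcp [0.442  0.3722 0.0874] shift [-0.01  -0.018  0.645] turn [-0.    -0.    -0.001] w 44.7 F 31 q [ 0.5   0.57  1.43 -0.    1.15  2.17]
```

View pics/wrist6.png

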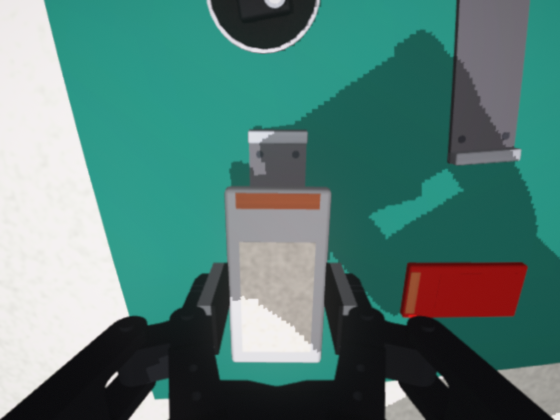

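The battery (278,275) is held level and in line with the holder, whose far jaw is at (278,138). I'll lower and release.

Call:
{"method": "apply_moves", "body": {"commands": [-0.01,-0.018,0.2,0,0,0,0,-0.01,-0.018,0.4,0,0,0,0,-0.01,-0.018,0.55,0,0,0,0,-0.01,-0.018,0.62,0,0,0,0,-0.01,-0.018,0.64,0,0,0,0,-0.01,-0.018,0.65,0,0,0,0,-0.01,-0.018,0.655,0,0,0,0,-0.01,-0.018,0.655,0,0,0,0]}}

```text
t: 21.18
tcp_pos: [0.441, 0.3755, 0.0097]
orientation: [-3.137, 0.158, -0.002]
wrist_force: [0.1, 0.5, 0.9]
width: 0.0446
grip_force: 31.0
```

Call:
{"method": "apply_moves", "body": {"commands": [0,0,0,0,0,0,0.6,0,0,0,0,0,0,0.7,0,0,0,0,0,0,0.8,0,0,0,0,0,0,0.8,0,0,-0.2,0,0,0,0.8,0,0,-0.5,0,0,0,0.8,0,0,-0.8,0,0,0,0.8,0,0,-0.8,0,0,0,0.8]}}

```text
t: 21.85
tcp_pos: [0.443, 0.3769, 0.1114]
orientation: [-3.131, 0.157, -0.016]
wrist_force: [-0.1, 0.9, 0.5]
width: 0.0682
grip_force: 0.0
```

```bash
python3 - <<'E'
from h import *
st=manip.get_state(); p=manip.get_image("wrist"); q=manip.get_image("scene"); s=manip.get_image("side")
for V in([(p,st)],[(q,st),(s,st)]):
  for n,g in(("battery",[.441,.3745,.006,-.1]),("battery_holder",[.441,.3745,.002,-.1])): print(n,fit(n,g,V))
for n,g in(("large_phone",[.532,.077,.002,-.066]),): print(n,fit(n,g,[(q,st),(s,st)]))
plan(.532,.077,.09,-.066)
E
```

```text
battery (array([ 0.44004529,  0.37589222,  0.00128833, -0.10565265]), np.float64(0.34958157928057604), 1)
battery_holder None
battery (array([ 0.43908109,  0.3776845 ,  0.00486951, -0.10667371]), np.float64(1.0815253812594816), 2)
battery_holder (array([ 0.49581122,  0.38994182, -0.03544764,  0.9953318 ]), np.float64(13.76026178099595), 2)
large_phone (array([ 0.53130051,  0.07788902,  0.00148187, -0.05153188]), np.float64(1.2618719663107099), 2)
t 22.4 tcp [0.4404 0.3752 0.1042] shift [1.009 2.396 0.119] turn [ 0.     0.    -0.011] w 68.0 F 0 q [ 0.5   0.55  1.41 -0.    1.19  2.17]
```

The battery is in its holder at (0.440, 0.376) with yaw −0.106. Now the large phone.

Call:
{"method": "apply_moves", "body": {"commands": [0.1,0.25,0,0,0,0,1,0.21,0.5,0,0,0,0,1,0.3,0.7,0,0,0,0,1,0.4,0.95,0,0,0,0,1,0.4,0.95,0,0,0,0,1,0.4,0.95,0,0,0,0,1,0.4,0.95,0,0,0,0,1,0.4,0.95,0,0,0,0,1]}}

```text
t: 23.07
tcp_pos: [0.4765, 0.2579, 0.1046]
orientation: [-3.138, 0.156, 0.0]
wrist_force: [-0.3, -0.2, -0.7]
width: 0.0854
grip_force: 0.0
```

Call:
{"method": "apply_moves", "body": {"commands": [0.1,0.25,0,0,0,0,1,0.21,0.5,0,0,0,0,1,0.3,0.7,0,0,0,0,1,0.4,0.95,0,0,0,0,1,0.4,0.95,0,0,0,0,1,0.4,0.95,0,0,0,0,1,0.4,0.95,0,0,0,0,1,0.4,0.95,0,0,0,0,1]}}

```text
t: 23.73
tcp_pos: [0.5127, 0.1402, 0.1047]
orientation: [-3.138, 0.155, 0.0]
wrist_force: [0.1, 0.7, 0.2]
width: 0.0856
grip_force: 0.0
```

Call:
{"method": "apply_moves", "body": {"commands": [0.1,0.25,0.1,0,0,-0.011,1,0.2,0.49,0.1,0,0,-0.011,1,0.2,0.49,0.1,0,0,-0.011,1,0.2,0.49,0.1,0,0,-0.011,1,0.2,0.49,0.1,0,0,-0.011,1,0.2,0.49,0.1,0,0,-0.011,1,0.2,0.49,0.1,0,0,-0.011,1,0.2,0.49,0.1,0,0,-0.011,1]}}

```text
t: 24.4
tcp_pos: [0.5309, 0.0788, 0.0928]
orientation: [-3.14, 0.102, -0.0]
wrist_force: [-0.8, -0.3, 0.4]
width: 0.0851
grip_force: 0.0
```

```bash
python3 - <<'E'
from h import *
st=manip.get_state(); p=manip.get_image("wrist"); q=manip.get_image("scene"); s=manip.get_image("side")
for V in([(p,st)],[(q,st),(s,st)]):
  for n,g in(("large_phone",[.532,.077,.002,-.066]),("large_holder",[.5535,-.067,.002,-.068])): print(n,fit(n,g,V))
plan(.532,.077,.001,-.066)
E
```

```text
large_phone (array([ 0.53117009,  0.07684352, -0.0045914 , -0.06809401]), np.float64(0.6955540524587536), 1)
large_holder (array([ 0.55367184, -0.06778548, -0.00056309, -0.07694064]), np.float64(0.521150869965519), 1)
large_phone (array([ 0.53161452,  0.07807584,  0.00239701, -0.06782907]), np.float64(1.4434600192511393), 2)
large_holder (array([ 5.51556326e-01, -6.56403475e-02, -1.61053085e-04, -6.97871318e-02]), np.float64(0.608393965580328), 2)
t 24.9 tcp [0.5311 0.0779 0.0927] shift [0.008 0.007 0.764] turn [ 0.  0. -0.] w 85.3 F 0 q [-0.08  0.5   1.54 -0.    1.1   1.56]
```

Call:
{"method": "apply_moves", "body": {"commands": [0.008,0.007,0.3,0,0,0,1,0.008,0.007,0.55,0,0,0,1,0.008,0.007,0.7,0,0,0,1,0.008,0.007,0.765,0,0,0,1,0.008,0.007,0.765,0,0,0,1,0.008,0.007,0.765,0,0,0,0.7,0.008,0.007,0.765,0,0,0,0.5,0.008,0.007,0.765,0,0,0,0.2], "squeeze": 50}}

```text
t: 25.52
tcp_pos: [0.5329, 0.0769, 0.0028]
orientation: [3.14, -0.103, 0.005]
wrist_force: [-1.1, -0.7, 4.4]
width: 0.0601
grip_force: 54.0
```

Call:
{"method": "apply_moves", "body": {"commands": [0,0,0,0,0,0,0,0,0,0,0,0,0,0,0,0,-0.05,0,0,0,0,0,0,-0.1,0,0,0,0,0,0,-0.2,0,0,0,0,0,0,-0.35,0,0,0,0,0,0,-0.45,0,0,0,0,0,0,-0.45,0,0,0,0]}}

```text
t: 26.18
tcp_pos: [0.5334, 0.077, 0.0579]
orientation: [3.14, -0.103, 0.008]
wrist_force: [-0.0, -0.6, -2.1]
width: 0.06
grip_force: 55.1
```

```bash
python3 - <<'E'
from h import *
plan(.553,-.067,.06,-.073)
st=manip.get_state(); p=manip.get_image("wrist")
print(fit("large_phone",[.532,.077,.055,-.066],[(p,st)]))
E
```

```text
t 26.2 tcp [0.5334 0.077  0.0579] shift [ 0.242  1.186 -0.016] turn [ 0.    -0.002  0.002] w 60.0 F 55 q [-0.08  0.55  1.58  0.    1.01  1.56]
None
```

Call:
{"method": "apply_moves", "body": {"commands": [0.06,0.3,0,0,0,0,0,0.12,0.6,0,0,0,0,0,0.18,0.9,0,0,0,0,0,0.2,1,0,0,0,0.002,0,0.2,1,0,0,0,0.002,0,0.23,1,0,0,0,0.002,0,0.23,1,0,0,0,0.002,0,0.23,1,0,0,0,0.002,0]}}

```text
t: 26.95
tcp_pos: [0.5515, -0.0433, 0.0546]
orientation: [-3.139, 0.111, 0.001]
wrist_force: [0.0, 0.2, -2.0]
width: 0.06
grip_force: 55.2
```

```bash
python3 - <<'E'
from h import *
st=manip.get_state(); p=manip.get_image("wrist"); save(p,"wrist7.png")
for n,g in(("large_phone",[.552,-.045,.055,-.07]),("large_holder",[.5535,-.067,.002,-.068])): print(n,fit(n,g,[(p,st)]))
plan(.554,-.067,.0075,-.073)
E
```

```text
large_phone None
large_holder None
t 27.1 tcp [ 0.5515 -0.0436  0.0549] shift [0.034 0.193 0.395] turn [-0.     0.     0.001] w 59.9 F 55 q [-0.29  0.58  1.53  0.    1.03  1.35]
```

Call:
{"method": "apply_moves", "body": {"commands": [0.034,0.1,0,0,0,0.001,0,0.034,0.193,0,0,0,0.001,0,0.034,0.193,0.15,0,0,0.001,0,0.034,0.193,0.28,0,0,0.001,0,0.034,0.193,0.35,0,0,0.001,0,0.034,0.193,0.38,0,0,0.001,0,0.034,0.193,0.395,0,0,0.001,0,0.034,0.193,0.395,0,0,0.001,0]}}

```text
t: 27.77
tcp_pos: [0.5543, -0.0682, 0.0077]
orientation: [3.139, -0.119, 0.001]
wrist_force: [0.4, 0.7, -2.4]
width: 0.06
grip_force: 55.2
```

Call:
{"method": "apply_moves", "body": {"commands": [0,0,0,0,0,0,0.8,0,0,0,0,0,0,0.9,0,0,0,0,0,0,1,0,0,0,0,0,0,1,0,0,-0.2,0,0,0,1,0,0,-0.5,0,0,0,1,0,0,-0.7,0,0,0,1,0,0,-0.7,0,0,0,1]}}

```text
t: 28.43
tcp_pos: [0.5563, -0.0686, 0.0966]
orientation: [3.137, -0.118, 0.014]
wrist_force: [1.2, -0.2, -0.2]
width: 0.0856
grip_force: 0.0
```

```bash
python3 - <<'E'
from h import *
st=manip.get_state(); p=manip.get_image("wrist"); save(p,"wrist8.png"); q=manip.get_image("scene"); s=manip.get_image("side")
for V in([(p,st)],[(q,st),(s,st)]):
  for n,g in(("large_phone",[.5535,-.067,.006,-.07]),("compact_phone",[.5584,-.215,.002,.17]),("board",[.564,-.211,.014,.045])): print(n,fit(n,g,V))
plan(.564,-.211,.08,.045)
E
```

```text
large_phone (array([ 0.55339524, -0.06762293,  0.00097113, -0.07203842]), np.float64(0.683426635494785), 1)
compact_phone (array([ 0.55715194, -0.21979658, -0.0055211 ,  0.17664293]), np.float64(0.6070613360109504), 1)
board (array([ 0.56042838, -0.21976507, -0.0020629 ,  0.04821505]), np.float64(1.0380196422878583), 1)
large_phone (array([ 0.55263767, -0.06709043,  0.00533533, -0.04957261]), np.float64(1.489959459212201), 2)
compact_phone (array([ 0.55773967, -0.2145259 ,  0.00062335,  0.169953  ]), np.float64(0.7360492500131265), 2)
board (array([ 0.56315725, -0.21153843,  0.01181613,  0.10971669]), np.float64(0.9960298753329342), 2)
t 29.0 tcp [ 0.554  -0.0679  0.0912] shift [0.173 1.183 0.093] turn [-0.     0.    -0.038] w 85.4 F 0 q [-0.33  0.53  1.48  0.    1.13  1.31]
```

View pics/wrist8.png

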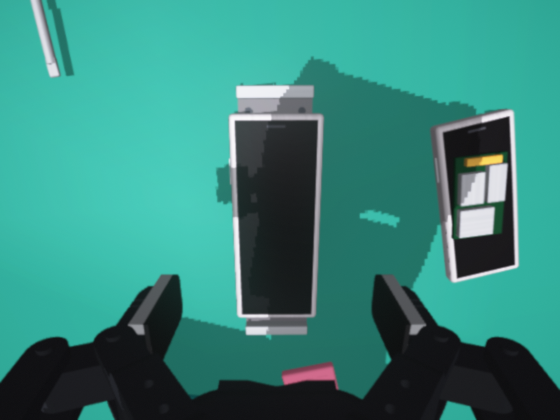

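The large phone (277,215) sits between its jaws (275,92) and (277,330). The board on the compact phone is at (481,197). Going to the board.

Call:
{"method": "apply_moves", "body": {"commands": [0.05,0.3,0.09,0,0,0,1,0.1,0.6,0.09,0,0,0,1,0.16,0.9,0.09,0,0,0,1,0.17,1,0.09,0,0,0,1,0.17,1,0.09,0,0,0,1,0.17,1,0.09,0,0,0,1,0.17,1,0.09,0,0,0,1,0.17,1,0.09,0,0,0,1]}}

```text
t: 29.7
tcp_pos: [0.5653, -0.1877, 0.0808]
orientation: [-3.139, 0.116, 0.0]
wrist_force: [-0.6, -0.9, 0.3]
width: 0.0855
grip_force: 0.0
```

Call:
{"method": "apply_moves", "body": {"commands": [0,0.18,0,0,0,-0.038,1,0,0.18,0,0,0,-0.038,1,0,0.18,0,0,0,-0.038,1,0,0.18,0,0,0,-0.038,1,0,0.18,0,0,0,-0.038,1,0,0.18,0,0,0,-0.038,1,0,0.18,0,0,0,-0.038,1,0,0.18,0,0,0,-0.038,1]}}

```text
t: 30.37
tcp_pos: [0.5638, -0.2103, 0.0807]
orientation: [-3.141, -0.069, 0.0]
wrist_force: [-0.1, -0.5, 0.1]
width: 0.0853
grip_force: 0.0
```

```bash
python3 - <<'E'
from h import *
st=manip.get_state(); p=manip.get_image("wrist")
o=R.from_rotvec(st["orientation"]).apply(np.array(p["T_tool_cam"])[:3,3])+st["tcp_pos"]
for n,g in(("compact_phone",[.5584,-.215,.002,.17]),("board",[.564,-.211,.014,.045]),("board_holder",[.605,-.36,.002,.12])):
    r=fit(n,g,[(p,st)])
    if r: f=r[0]; print(n,np.round(r[0],4),r[1],np.round(o+(f[:3]-o)*(g[2]-o[2])/(f[2]-o[2]),4))
plan(.564,-.211,.014,.045)
E
```

```text
compact_phone [ 0.5574 -0.2162 -0.0039  0.1704] 0.41321119477591206 [ 0.5597 -0.2159  0.002 ]
board [ 0.5637 -0.2122  0.005   0.0571] 0.5587443623739552 [ 0.567 -0.212  0.014]
board_holder [ 0.5989 -0.3632 -0.0028  0.1139] 0.4398095288212367 [ 0.5999 -0.3598  0.002 ]
t 30.6 tcp [ 0.5637 -0.2106  0.0807] shift [0.002 0.003 0.556] turn [-0.  0. -0.] w 85.4 F 0 q [-0.55  0.61  1.36  0.    1.17  0.97]
```

Call:
{"method": "apply_moves", "body": {"commands": [0.01,0.008,0.25,0,0,-0.003,0.8,0.01,0.008,0.45,0,0,-0.003,0.8,0.01,0.008,0.55,0,0,-0.003,0.8,0.01,0.008,0.55,0,0,-0.003,0.8,0.01,0.008,0.55,0,0,-0.003,0.6,0.01,0.008,0.55,0,0,-0.003,0.5,0.01,0.008,0.55,0,0,-0.003,0.4,0.01,0.008,0.55,0,0,-0.003,0.2], "squeeze": 30}}

```text
t: 31.23
tcp_pos: [0.5656, -0.2119, 0.0162]
orientation: [3.139, 0.084, 0.003]
wrist_force: [-0.6, 0.5, 5.3]
width: 0.0351
grip_force: 30.2
```

Call:
{"method": "apply_moves", "body": {"commands": [0,0,0,0,0,0,0,0,0,0,0,0,0,0,0,0,-0.03,0,0,0,0,0,0,-0.1,0,0,0,0,0,0,-0.2,0,0,0,0,0,0,-0.35,0,0,0,0,0,0,-0.5,0,0,0,0,0,0,-0.5,0,0,0,0]}}

```text
t: 31.9
tcp_pos: [0.5664, -0.2124, 0.0787]
orientation: [3.137, 0.084, 0.009]
wrist_force: [0.6, -0.0, 0.0]
width: 0.0347
grip_force: 30.0
```

```bash
python3 - <<'E'
from h import *
plan(.6,-.361,.075,.118)
E
```

```text
t 31.9 tcp [ 0.5664 -0.2124  0.0787] shift [0.213 1.252 0.037] turn [ 0.001 -0.002 -0.021] w 34.7 F 30 q [-0.55  0.61  1.36  0.    1.16  0.96]
```

Call:
{"method": "apply_moves", "body": {"commands": [0.05,0.25,0,0,0,0,0,0.1,0.5,0,0,0,0,0,0.14,0.75,0,0,0,0,0,0.17,0.9,0,0,0,0,0,0.17,0.9,0,0,0,0,0,0.17,0.9,0,0,0,0,0,0.17,0.9,0,0,0,-0.02,0,0.17,0.9,0,0,0,-0.021,0]}}

```text
t: 32.57
tcp_pos: [0.5909, -0.317, 0.0745]
orientation: [-3.135, -0.192, 0.001]
wrist_force: [0.1, 0.5, 0.0]
width: 0.035
grip_force: 30.1
```

```bash
python3 - <<'E'
from h import *
st=manip.get_state(); p=manip.get_image("wrist"); save(p,"wrist9.png"); q=manip.get_image("scene"); s=manip.get_image("side")
o=R.from_rotvec(st["orientation"]).apply(np.array(p["T_tool_cam"])[:3,3])+st["tcp_pos"]
for n,g in(("board",[*st["tcp_pos"],.118]),("board_holder",[.6,-.361,.002,.12])):
    for V in ([(p,st)],[(q,st)],[(s,st)],[(q,st),(s,st)]):
        r=fit(n,g,V)
        if r: f=r[0]; print(n,len(V),np.round(r[0],4),round(r[1],2),[np.round(o+(f[:3]-o)*(g[2]-o[2])/(f[2]-o[2]),4) if V[0][0] is p else ""])
plan(.6,-.361,.01,.118)
E
```

```text
board 1 [ 0.5881 -0.3173  0.0649  0.13  ] 0.64 [array([ 0.5935, -0.3166,  0.0745])]
board 1 [ 0.5016 -0.3993 -0.1124  0.5076] 1.37 ['']
board 1 [ 0.6724 -0.2624 -0.0288  0.1962] 0.86 ['']
board 2 [ 0.5898 -0.3145  0.0678  0.1571] 2.95 ['']
board_holder 1 [ 0.5988 -0.3649 -0.009   0.1484] 3.8 [array([ 0.6024, -0.362 ,  0.002 ])]
board_holder 1 [ 0.4564 -0.5133 -0.329   0.1849] 0.8 ['']
board_holder 1 [ 0.6579 -0.3304 -0.0696  0.1181] 0.43 ['']
board_holder 2 [ 0.6025 -0.3595 -0.0032  0.1469] 3.47 ['']
t 33.2 tcp [ 0.5911 -0.3183  0.0747] shift [0.031 0.362 0.539] turn [-0.  0.  0.] w 34.7 F 30 q [-0.67  0.72  1.14  0.    1.28  0.78]
```

View pics/wrist9.png

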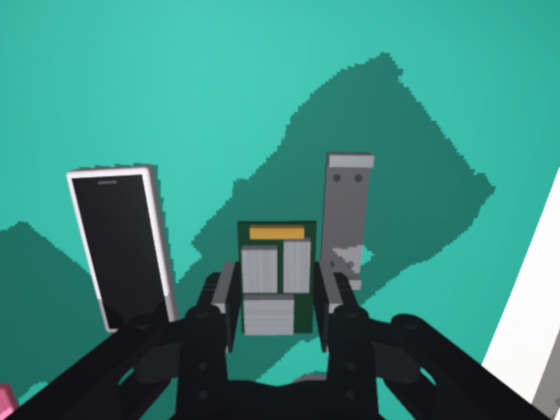

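The board is held at (277,277). Its holder runs from the far jaw (351,159) to the near jaw (355,286). I'll check it from those corners.

```bash
python3 - <<'E'
from h import *
st=manip.get_state(); p=manip.get_image("wrist")
c=onplane(p,[(328,154),(374,154),(360,289)],.014,st); print(c)
m=(c[0]+c[1])/2; d=m-c[0]; n=(c[2]-c[1]); print("yaw",np.arctan2(-n[1],-n[0]),"len",np.hypot(*n[:2]),"w",np.hypot(*(c[1]-c[0])[:2]),"centre",(c[0]+c[2])/2)
E
```

```text
[[ 0.64535639 -0.34287778  0.014     ]
 [ 0.64876803 -0.37061505  0.014     ]
 [ 0.55585316 -0.38062055  0.014     ]]
yaw 0.10727131847826457 len 0.09345203810483281 w 0.027946291336581303 centre [ 0.60060478 -0.36174917  0.014     ]
```

Call:
{"method": "apply_moves", "body": {"commands": [0.026,0.2,0,0,0,0,0,0.026,0.366,0.1,0,0,0,0,0.026,0.366,0.25,0,0,0,0,0.026,0.366,0.4,0,0,0,0,0.026,0.366,0.5,0,0,0,0,0.026,0.366,0.54,0,0,0,0,0.026,0.366,0.55,0,0,0,0,0.026,0.366,0.55,0,0,0,0]}}

```text
t: 33.93
tcp_pos: [0.5997, -0.3615, 0.009]
orientation: [3.136, 0.188, 0.001]
wrist_force: [-0.0, 0.3, -0.7]
width: 0.0349
grip_force: 30.1
```

Call:
{"method": "apply_moves", "body": {"commands": [0,0,0,0,0,0,0.5,0,0,0,0,0,0,0.6,0,0,0,0,0,0,0.7,0,0,0,0,0,0,0.7,0,0,-0.2,0,0,0,0.7,0,0,-0.5,0,0,0,0.7,0,0,-0.7,0,0,0,0.7,0,0,-0.7,0,0,0,0.7]}}

```text
t: 34.6
tcp_pos: [0.6014, -0.3631, 0.0992]
orientation: [3.129, 0.187, 0.012]
wrist_force: [-0.1, 0.5, 0.7]
width: 0.0598
grip_force: 0.0
```

```bash
python3 - <<'E'
from h import *
st=manip.get_state(); p=manip.get_image("wrist"); save(p,"wrist10.png")
o=R.from_rotvec(st["orientation"]).apply(np.array(p["T_tool_cam"])[:3,3])+st["tcp_pos"]
for n,g in(("board",[.6,-.361,.006,.118]),("compact_phone",[.5597,-.2155,.002,.171])):
        r=fit(n,g,[(p,st)])
        if r: f=r[0]; print(n,np.round(r[0],4),round(r[1],2),np.round(o+(f[:3]-o)*(g[2]-o[2])/(f[2]-o[2]),4))
plan(.559,-.2155,.08,.171)
E
```

```text
board [ 0.597  -0.3612 -0.0039  0.124 ] 0.46 [ 0.6004 -0.3609  0.006 ]
compact_phone [ 0.5554 -0.2125 -0.006   0.1711] 0.93 [ 0.5595 -0.217   0.002 ]
t 34.8 tcp [ 0.5992 -0.3614  0.0923] shift [-0.188 -1.247  0.103] turn [-0.     0.    -0.016] w 60.0 F 0 q [-0.71  0.75  1.02 -0.    1.37  0.74]
```

The board is centred in its holder (0.600, −0.361). Now the compact phone.

Call:
{"method": "apply_moves", "body": {"commands": [-0.05,-0.3,0.1,0,0,0,1,-0.1,-0.6,0.1,0,0,0,1,-0.15,-0.9,0.1,0,0,0,1,-0.15,-1,0.1,0,0,0,1,-0.15,-1,0.1,0,0,0,1,-0.15,-1,0.1,0,0,0,1,-0.15,-1,0.1,0,0,0,1,-0.15,-1,0.1,0,0,0,1]}}

```text
t: 35.42
tcp_pos: [0.5675, -0.2459, 0.0802]
orientation: [3.136, 0.186, -0.0]
wrist_force: [0.5, -0.1, -0.1]
width: 0.0854
grip_force: 0.0
```

Call:
{"method": "apply_moves", "body": {"commands": [-0.038,-0.247,0,0,0,-0.016,1,-0.038,-0.247,0,0,0,-0.016,1,-0.038,-0.247,0,0,0,-0.016,1,-0.038,-0.247,0,0,0,-0.016,1,-0.038,-0.247,0,0,0,-0.016,1,-0.038,-0.247,0,0,0,-0.016,1,-0.038,-0.247,0,0,0,-0.016,1,-0.038,-0.247,0,0,0,-0.016,1]}}

```text
t: 36.08
tcp_pos: [0.5593, -0.2161, 0.0806]
orientation: [3.13, 0.265, -0.0]
wrist_force: [-1.0, 0.1, 0.1]
width: 0.0853
grip_force: 0.0
```

```bash
python3 - <<'E'
from h import *
st=manip.get_state(); p=manip.get_image("wrist")
o=R.from_rotvec(st["orientation"]).apply(np.array(p["T_tool_cam"])[:3,3])+st["tcp_pos"]
for n,g in(("compact_phone",[.5597,-.2155,.002,.171]),):
        r=fit(n,g,[(p,st)])
        if r: f=r[0]; print(n,np.round(r[0],4),round(r[1],2),np.round(o+(f[:3]-o)*(g[2]-o[2])/(f[2]-o[2]),4))
plan(.559,-.2158,.001,.171)
E
```

```text
compact_phone [ 0.5581 -0.2163 -0.0039  0.1728] 0.54 [ 0.5602 -0.2159  0.002 ]
t 36.2 tcp [ 0.5592 -0.2158  0.0807] shift [-0.002 -0.001  0.664] turn [ 0.     0.    -0.001] w 85.1 F 0 q [-0.57  0.61  1.37 -0.    1.16  0.84]
```

Call:
{"method": "apply_moves", "body": {"commands": [0,0,0.3,0,0,0,1,0,0,0.5,0,0,0,1,0,0,0.62,0,0,0,1,0,0,0.66,0,0,0,1,0,0,0.66,0,0,0,1,0,0,0.66,0,0,0,0.7,0,0,0.66,0,0,0,0.5,0,0,0.66,0,0,0,0.2], "squeeze": 50}}

```text
t: 36.85
tcp_pos: [0.5599, -0.2161, 0.0031]
orientation: [3.129, 0.266, 0.003]
wrist_force: [-8.6, 4.4, 19.4]
width: 0.0528
grip_force: 50.0
```

Call:
{"method": "apply_moves", "body": {"commands": [0,0,0,0,0,0,0,0,0,0,0,0,0,0,0,0,-0.05,0,0,0,0,0,0,-0.1,0,0,0,0,0,0,-0.25,0,0,0,0,0,0,-0.5,0,0,0,0,0,0,-0.7,0,0,0,0,0,0,-0.7,0,0,0,0]}}

```text
t: 37.52
tcp_pos: [0.5612, -0.2168, 0.0912]
orientation: [3.125, 0.266, 0.012]
wrist_force: [0.6, 0.1, -1.1]
width: 0.0522
grip_force: 52.8
```

```bash
python3 - <<'E'
from h import *
plan(.55,.228,.085,-.016)
E
```

```text
t 37.5 tcp [ 0.5612 -0.2168  0.0912] shift [ 0.534 -3.669  0.032] turn [ 0.002 -0.002  0.059] w 52.2 F 53 q [-0.57  0.59  1.36  0.    1.18  0.84]
```

Call:
{"method": "apply_moves", "body": {"commands": [0.04,-0.2,0,0,0,0.03,0,0.08,-0.45,0,0,0,0.059,0,0.12,-0.7,0,0,0,0.059,0,0.163,-0.94,0,0,0,0.059,0,0.163,-0.94,0,0,0,0.059,0,0.163,-0.94,0,0,0,0.059,0,0.163,-0.94,0,0,0,0.059,0,0.163,-0.94,0,0,0,0.059,0]}}

```text
t: 38.18
tcp_pos: [0.5596, -0.1023, 0.0855]
orientation: [3.141, -0.026, 0.0]
wrist_force: [-0.8, -0.8, -1.5]
width: 0.0523
grip_force: 52.8
```

Call:
{"method": "apply_moves", "body": {"commands": [0,-0.2,0,0,0,0,0,-0.01,-0.5,0,0,0,0,0,-0.02,-0.8,0,0,0,0,0,-0.04,-1,0,0,0,0,0,-0.04,-1,0,0,0,0,0,-0.04,-1,0,0,0,0,0,-0.04,-1,0,0,0,0,0,-0.04,-1,0,0,0,0,0]}}

```text
t: 38.85
tcp_pos: [0.5568, 0.0174, 0.0855]
orientation: [3.141, -0.028, 0.0]
wrist_force: [-0.4, 0.3, -1.6]
width: 0.0522
grip_force: 52.9
```

Call:
{"method": "apply_moves", "body": {"commands": [0,-0.2,0,0,0,0,0,-0.01,-0.5,0,0,0,0,0,-0.02,-0.8,0,0,0,0,0,-0.04,-1,0,0,0,0,0,-0.04,-1,0,0,0,0,0,-0.04,-1,0,0,0,0,0,-0.04,-1,0,0,0,0,0,-0.04,-1,0,0,0,0,0]}}

```text
t: 39.52
tcp_pos: [0.554, 0.1375, 0.0855]
orientation: [3.141, -0.028, -0.0]
wrist_force: [0.9, -0.4, -0.9]
width: 0.0524
grip_force: 52.9
```

```bash
python3 - <<'E'
from h import *
st=manip.get_state(); p=manip.get_image("wrist"); save(p,"wrist11.png")
o=R.from_rotvec(st["orientation"]).apply(np.array(p["T_tool_cam"])[:3,3])+st["tcp_pos"]
for n,g in(("compact_holder",[.55,.228,.002,-.016]),("compact_phone",[*st["tcp_pos"],-.016])):
        r=fit(n,g,[(p,st)])
        if r: f=r[0]; print(n,np.round(r[0],4),round(r[1],2),np.round(o+(f[:3]-o)*(g[2]-o[2])/(f[2]-o[2]),4))
plan(.5495,.228,.085,-.016)
E
```

```text
compact_holder [ 0.55    0.2358 -0.0134 -0.0676] 4.89 [0.5555 0.2295 0.002 ]
compact_phone [ 0.5519  0.1379  0.0734 -0.0112] 1.49 [0.5584 0.1378 0.0855]
t 39.7 tcp [0.5539 0.1379 0.0855] shift [-0.049 -0.75   0.004] turn [ 0.  0. -0.] w 52.6 F 53 q [ 0.04  0.56  1.45 -0.    1.13  1.62]
```

Call:
{"method": "apply_moves", "body": {"commands": [-0.02,-0.25,0,0,0,0,0,-0.03,-0.5,0,0,0,0,0,-0.047,-0.75,0,0,0,0,0,-0.047,-0.75,0,0,0,0,0,-0.047,-0.75,0.2,0,0,0,0,-0.047,-0.75,0.3,0,0,0,0,-0.047,-0.75,0.35,0,0,0,0,-0.047,-0.75,0.35,0,0,0,0]}}

```text
t: 40.33
tcp_pos: [0.549, 0.2283, 0.0423]
orientation: [3.141, -0.026, -0.004]
wrist_force: [-0.4, -0.4, -0.9]
width: 0.0525
grip_force: 53.0
```

```bash
python3 - <<'E'
from h import *
plan(.5497,.228,.0075,-.016)
p=manip.get_image("wrist"); save(p,"wrist12.png")
E
```

```text
t 40.3 tcp [0.549  0.2283 0.0423] shift [0.007 0.003 0.29 ] turn [ 0.     0.001 -0.   ] w 52.5 F 53 q [ 0.2   0.65  1.42 -0.    1.07  1.78]
```

View pics/wrist12.png

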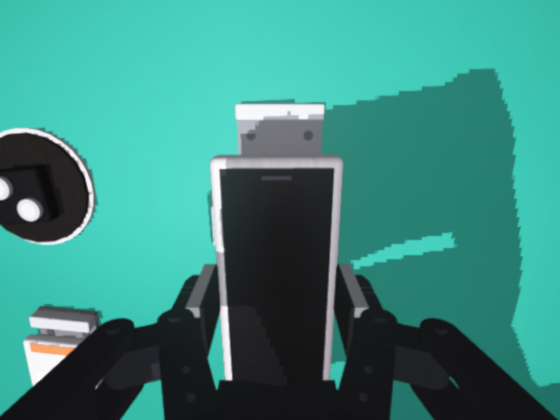

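The phone (278,270) is in line with the holder, whose far jaw is at (280,111). Lower, release and lift.

Call:
{"method": "apply_moves", "body": {"commands": [0.005,0,0.1,0,0,0,0,0.005,0,0.2,0,0,0,0,0.005,0,0.26,0,0,0,0,0.005,0,0.29,0,0,0,0,0.005,0,0.3,0,0,0,0,0.005,0,0.3,0,0,0,0,0.005,0,0.3,0,0,0,0,0.005,0,0.3,0,0,0,0]}}

```text
t: 41.05
tcp_pos: [0.5503, 0.229, 0.0081]
orientation: [-3.141, 0.025, -0.002]
wrist_force: [-0.2, -0.5, -0.8]
width: 0.0525
grip_force: 53.0
```

Call:
{"method": "apply_moves", "body": {"commands": [0,0,0,0,0,0,0.7,0,0,0,0,0,0,0.8,0,0,0,0,0,0,0.9,0,0,0,0,0,0,0.9,0,0,-0.2,0,0,0,0.9,0,0,-0.5,0,0,0,0.9,0,0,-0.8,0,0,0,0.9,0,0,-1,0,0,0,0.9]}}

```text
t: 41.72
tcp_pos: [0.5507, 0.2292, 0.1309]
orientation: [-3.141, 0.025, -0.005]
wrist_force: [0.4, 0.1, 1.0]
width: 0.0769
grip_force: 0.0
```

Call:
{"method": "apply_moves", "body": {"commands": [0,0,-0.3,0,0,0,0.9,0,0,-0.6,0,0,0,0.9,0,0,-0.9,0,0,0,0.9,0,0,-0.9,0,0,0,0.9,0,0,-0.9,0,0,0,0.9,0,0,-0.9,0,0,0,0.9,0,0,-0.9,0,0,0,0.9,0,0,-0.9,0,0,0,0.9]}}

```text
t: 42.38
tcp_pos: [0.5496, 0.2289, 0.234]
orientation: [3.141, -0.025, -0.004]
wrist_force: [0.5, -0.3, -0.1]
width: 0.0768
grip_force: 0.0
```

```bash
python3 - <<'E'
from h import *
st=manip.get_state(); p=manip.get_image("wrist"); q=manip.get_image("scene"); s=manip.get_image("side"); save(p,"wrist13.png")
for n,g in(("compact_phone",[.55,.228,.006,-.016]),("battery",[.441,.3755,.006,-.1]),("camera",[.586,.366,.008,.06])): print(n,fit(n,g,[(p,st),(q,st),(s,st)]))
for n,g in(("large_phone",[.553,-.067,.006,-.07]),("board",[.6,-.361,.006,.12])): print(n,fit(n,g,[(q,st),(s,st)]))
a=cv2.resize(p["image"],(440,330)); b=cv2.resize(q["image"][150:300,100:460],(792,330))[:, :]
cv2.imwrite("pics/end.png",cv2.cvtColor(np.vstack([cv2.resize(q["image"][150:300,100:460],(600,250)),np.hstack([a,np.zeros((330,160,3),np.uint8)])]),cv2.COLOR_RGB2BGR))
E
```

```text
compact_phone (array([ 0.5482997 ,  0.23072131,  0.00335285, -0.0162981 ]), np.float64(1.6062921447361094), 3)
battery (array([ 0.43927771,  0.3785379 ,  0.00175496, -0.15285244]), np.float64(4.220832739672119), 3)
camera (array([ 5.82659000e-01,  3.69502509e-01, -1.62999419e-04,  1.74969519e-02]), np.float64(2.208881968904575), 3)
large_phone (array([ 0.55227478, -0.0661435 ,  0.00511558, -0.04142761]), np.float64(1.6046373838941492), 2)
board (array([ 0.59763471, -0.35934256,  0.00264625,  0.12369721]), np.float64(1.069805205240464), 2)
```

View pics/end.png

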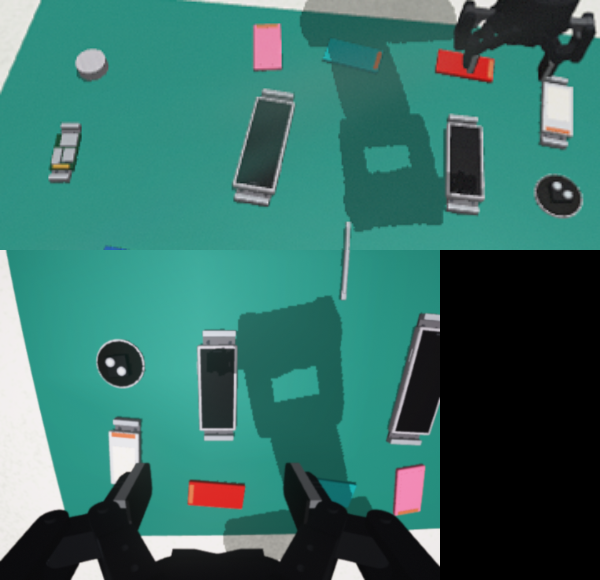

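The final picture shows all five pieces in their places: the board at (65,153), large phone (265,145), compact phone (464,165), battery (557,110) and camera on the pad (558,194). The gripper is clear of them.

```bash
python3 -c "
from rig import manip
print(manip.close_job())"
```

```text
the job is handed in; nothing more can be done
None
```

The job is handed in at about 43 s: the last pictures show both phones, the battery and the board centred in their own holders and the camera on the pad, though the battery slipped from the first grip and slid 13 mm on the phone before I re-gripped it; the judge returned no verdict.

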